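Set the baguette slicing guide with its thin gauge and hold the stop for tightening

TASK

Set the wooden baguette slicing guide for thin slices: lift the thinner of the two wooden gauges out of its slotted foot, stand it right down in the gap between the guide's steel arch and its sliding stop, upright and centred across both legs of the arch, and let go of it. Then push the sliding stop towards the arch so that it clamps the gauge flat against the arch with a steady push of about 10 N, and finish while still holding that push, without touching the gauge, so that I can tighten the two wing nuts. Leave the thicker gauge in its foot and the other things where they stand.

Things in the scene. Friction and masses are not known exactly. Their poses are not given: they have to be found in the camera images.
- guide: baguette slicing guide of pale wood, fixed to the surface on grip feet; base board 130 (x) x 250 (y) x 18 mm high. Origin under the centre of the board, on the surface; its y axis runs along the guide, from the stop's end to the loaf bed (two low rails, 22 mm high). Turned up to 0.3 rad.
- arch: fixed steel arch across the guide: two legs 20 mm wide, centres 90 mm apart in x, joined by a bar at the top; 110 wide, 8 thick, 64 mm high. Origin: on the board's top (18 mm above the surface), midway between the legs, in the flat face that looks to -y at the stop; axes as the guide's. A gauge clamped in the gap lies from y = 0 to y = minus its thickness.
- slice_stop (a joint): sliding stop: its value is the gap in m from the arch's face to the stop's (0 to 0.036, starts at 0.018 to 0.028). Pushed to the guide's +y it closes, against about 1.5 N of friction (nuts loose). Plate 104 wide, 10 thick, 48 mm high facing the arch, on a foot 12 mm thick that reaches 85 mm back; two wing nuts on the foot, 39 mm either side of the middle, 50 mm back, 16 mm high.
- push_block_top (a point): centre of the top of the stop's push block, which moves with the stop: an upright wooden block 36 (guide's x) x 22 (guide's y) mm on the foot, its top 96 mm above the surface, its centre 55 mm behind the stop's face. 34 mm is free between block and plate, and the plate's top is 30 mm lower than the block's. Pinch the block or push on its back.
- thin_gauge: the thinner gauge, brown wood, 10 mm thick (y): a blade 96 (x) x 60 mm high (z), with a handle 40 wide and 10 thick in the middle, its top 103 mm above the lower edge. Origin: centre of the lower edge. 50 to 100 g. Stands upright in its foot. It goes into the gap from above, onto the board.
- thick_gauge: the thicker gauge, same outline but 18 mm thick, standing in its own foot; to be left alone. Origin: centre of the lower edge. The two gauges with their feet may stand either way round.
- thin_gauge_foot: slotted wooden block 112 (x) x 42 (y) x 24 mm high in which the thin gauge stands, fixed. Origin under its centre. Slot 13 mm wide, along x, 16 mm deep, its floor 8 mm above the surface; the gauge's axes are the foot's.
- mug: two-tone mug behind the work, 101 mm high; bystander. It stands below the front edge of the wall microwave, which overhangs from x = 0.58 m on, its underside 0.51 m above the surface: keep the wrist in front of it
- honey: jar with a screw lid behind the work, 65 mm wide, 100 mm high; bystander
- salt: pale wooden mill behind the work, 58 mm wide, 120 mm high; bystander
- pepper: darker wooden mill behind the work, 58 mm wide, 150 mm high; bystander
- tin: low tin to the right of the gauges, 75 mm wide, 58 mm high; bystander

How it is judged:
By the outcome, as a careful person would: the job done as asked, in the order asked, and still so for the second after the job is handed in, while the arm keeps its last pose, push and grip.
It also fails if it takes over 58 s, if anything falls off the work surface, if the arm or the gripper's body presses on something with over 40 N, if the wrist force passes 120 N, or if a joint passes its speed limit or range.

ROBOT

A 6-joint arm with a two-finger parallel gripper is mounted at the origin on a cart in front of the work surface, level with it; the furniture and walls round the work are solid. World frame = base frame: x ahead of the robot, y to its left, z up, the work surface at z = 0. Lengths are in mm, angles in rad, forces in N, time in s.
With the tool pointing down it reaches from about 275 to 825 mm from the base axis. Payload 5.2 kg.
Tool frame: the origin (TCP) lies where the fingers leave the gripper's body, on its centre line; the fingertips stand 84 mm ahead of it and the grasp point (between the pads) lies 65 mm ahead of it (robot.grasp_offset is the distance from the TCP to the grasp point, in mm); z points along the fingers, y is the line along which they close (so a half turn about z gives the same grasp; the last joint's range is limited). The gripper opens to 93 mm and grips with 3 to 60 N. Pads are 15 mm wide; open, the fingers measure 128 mm over their backs; the gripper's body (75 mm by 188 mm) begins 65 mm behind the grasp point.
Start: joints at [0.96, 0.259, 1.535, -0, 1.348, -0.203], TCP at [218.104, 504.912, 302.753] pointing down, gripper open.
Joint ranges: [-3.14, 3.14], [-0.91, 2.08], [0.19, 2.58], [-1.22, 4.36], [0.22, 2.71], [-3.12, 3.12]. Speed limits (rad/s): [2.57, 2.57, 3.14, 3.14, 3.14, 3.14].

INTERFACE

Orientations are given as a unit quaternion [w, x, y, z].
In Python, from workcell import robot, camera, camera_model, finder gives the robot as it stands.
- The arm moves only by the tool drive_tool, never from a script. Its argument "moves" is text: rows parted by semicolons, each of 7 numbers parted by spaces: the shift along the tool's x, y, z in units of 40 mm (1.0 is 40 mm), then the turn, a rotation vector about the tool's x, y, z in units of 6 degrees (1.0 is 6 degrees), then the opening, from -1 (shut) to 1 (fully open), so that 0 is half open. A call has 1 to 8 rows; each row shifts and turns the commanded pose from where the row before left it, along the tool's axes as they then stand; what a row does not reach is not made up. A row lasts 1/10 s, in which the tool goes at most 50 mm and 8.59 degrees, less where a joint would pass 70% of its speed; a pose out of reach is approached as far as the arm can. A call is refused whole if a number of a shift passes 1 or a number of a turn 1, either way. A call with a gripper value outside its range is refused whole. The fingers move at their own pace and stop on an object; "squeeze" is the grip in N (left out, the last holds). Time passes only in rows, so rows that do not move let the fingers close. It gives the time, the measured TCP pose, the force, the opening and the grip force at its end, in the units of the state.
- robot.get_state(): the state, without advancing time (a new reading comes with each control period).
- camera(name): name is "scene" or "top" or "wrist"; returns the picture (420x560x3 uint8, red, green, blue); there is no depth.
- camera_model(name): a dict with "mtx" (3x3 intrinsics, pixels), "R" (3x3) and "t" (3): a world point X has camera coordinates R X + t; the wrist camera has in their place "T_tool_cam" (4x4, takes a point from camera to tool coordinates, whose origin is the TCP and whose axes are the flange's). Camera axes: x right, y down, z forward; pixel columns grow to the right and rows downward; lengths in mm; the calibration is good to about 2 mm. A picture is of the moment at which its call begins: read the wrist's pose just before it. camera_model takes no time and is no camera call.
- robot.close_job(): hands the job in; it is judged then, once.
Trained networks look in the newest picture that a camera, given by its name, has taken for a name from the list of things; names that differ only in an ending like _2 or _b are one class to them, and where a whole thing is asked for, a point or a joint stands for the part that bears it (a point fixed in the world has none). Each returns a list of dicts, best first, with "p" (0 to 1); they miss things now and then, are a little off and sometimes report something else, mostly with a low value. They report only what shows in the picture. A call takes as long as a camera call.
- finder.cut_out(camera, name): "mask" (420x560 bool, what is visible of it).
- finder.tip_of(camera, name): "position" ([x, y, z] in mm, in world coordinates, good to about 4 mm: a listed point, or the origin of a listed thing).
The state is a dict: "time": time; "joint_pos": joint angles; "qd": joint speeds; "effort": joint torques, N m; "position": TCP position; "tool_rot": TCP orientation; "ft_force": force on the tool from outside, world axes, zero at the start; "wrist_torque": the same for the moment, N m; "width": opening from 0.0 (shut) to 1.0 (fully open); "grip_force": force on a finger pad.
Only numpy, scipy, OpenCV 4.12 (cv2) and the standard library are available. Lean on these libraries where they do the work, as an engineer would, in place of code of your own. Each camera call takes 0.05 s, during which the arm holds its last target. There are 200 camera calls.

## Working session

There is one attempt and no reset: what is moved stays moved. The work goes in short steps, Python scripts to look and compute and a tool call to move; the robot and the scene stay as the last step left them, time stands still between calls to the robot, and variables do not carry over. Pictures are saved under pics/ and viewed, at most 10 in all, crops included, and the job is handed in when it is done.

Besides the shell and the picture viewer there is one more tool, called after ">>>" as name(argument=value, ...) on one line, values as JSON. drive_tool: Moves the arm, as the interface text tells. Its arguments: {"type":"object","properties":{"moves":{"type":"string"},"squeeze":{"type":"number"}},"required":["moves"]}

```bash
ls; mkdir -p pics; python3 - <<'E'
from workcell import robot, camera, camera_model, finder
import cv2, numpy as np
print(robot.get_state())
for c in ("scene","top"):
    im=camera(c); cv2.imwrite(f"pics/{c}0.png",im[:,:,::-1])
    m=camera_model(c); print(c,m)
    for n in ("guide","arch","slice_stop","push_block_top","thin_gauge","thick_gauge","thin_gauge_foot"):
        r=finder.tip_of(c,n) if n!="slice_stop" else []
        print(c,n,[(np.round(d["position"],0),round(d["p"],2)) for d in r[:3]])
E
```

```text
pics
{'time': 0.0, 'joint_pos': array([ 9.60184788e-01,  2.59301805e-01,  1.53606696e+00,  3.37356476e-05,
        1.34798704e+00, -2.02808375e-01]), 'qd': array([ 0.00070222,  0.00101424,  0.00027335,  0.00065474,  0.00097209,
       -0.00172621]), 'effort': array([ 3.59635760e-05, -4.37315404e+01, -2.83995706e+01,  7.19837705e-02,
        4.15705482e-02, -1.58155858e-04]), 'position': array([217.8723962 , 504.58225323, 301.94621556]), 'tool_rot': array([-3.63846762e-04,  2.02495205e-01,  9.79282857e-01, -8.03153224e-04]), 'ft_force': array([-0.49531342, -0.82854477,  0.73243331]), 'wrist_torque': array([ 0.07508279,  0.0131173 , -0.05437417]), 'grip_force': 0.0, 'width': 1.0000448373449013}
scene {'mtx': array([[474.3470047 ,   0.        , 276.21434725],
       [  0.        , 474.3470047 , 208.52337754],
       [  0.        ,   0.        ,   1.        ]]), 'R': array([[ 0.44629027, -0.89482976, -0.01023221],
       [-0.60717075, -0.2943831 , -0.73802593],
       [ 0.65739538,  0.33558649, -0.67469476]]), 't': array([-334.26661036,  372.73556402,  981.81214557])}
scene guide [(array
[... 476 characters left out ...]
  1.        ]]), 'R': array([[-0.00489254, -0.99995054, -0.00865858],
       [-0.98433046,  0.006342  , -0.17621955],
       [ 0.17626575,  0.00766074, -0.98431281]]), 't': array([-100.45939868,  596.23176822, 1057.81488207])}
top guide [(array([470., 133.,  -0.]), 0.95)]
top arch [(array([691., 100.,  -3.]), 0.66), (array([470., 134.,  20.]), 0.52)]
top slice_stop []
top push_block_top [(array([465.,  54.,  98.]), 0.73), (array([722., 176.,  -2.]), 0.71)]
top thin_gauge [(array([ 666., -231.,    4.]), 0.71), (array([ 443., -135.,    9.]), 0.5)]
top thick_gauge [(array([ 433., -241.,    5.]), 0.67)]
top thin_gauge_foot [(array([ 442., -137.,   -3.]), 0.96), (array([465., 136.,  19.]), 0.64)]
```

View pics/scene0.png

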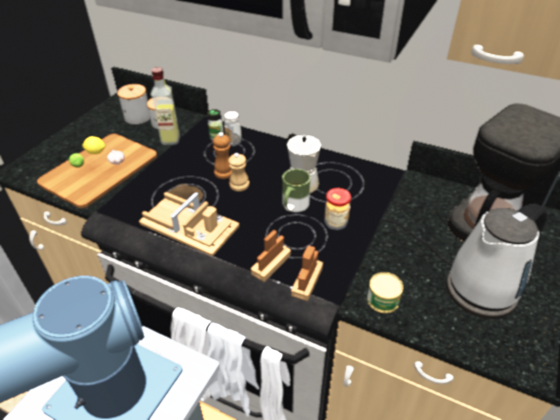

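View pics/top0.png

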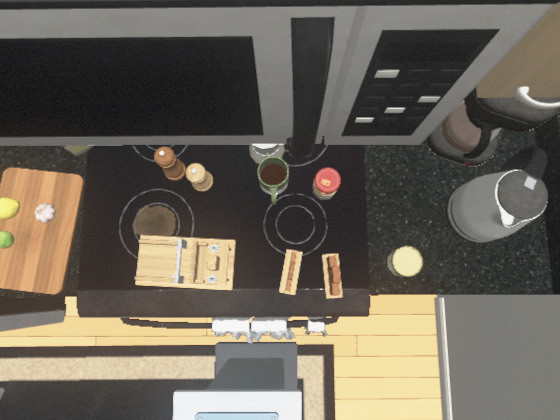

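The scene view shows the guide at about (190,222), with its stop side to the right. The thin gauge is at about (270,255) and the thick one at (308,272). The top view agrees: the thin gauge is at (291,272) and the thick one at (333,275), so the left one is thinner.

```bash
cat > h.py <<'E'
import numpy as np, cv2
from scipy.spatial.transform import Rotation as Ro
from workcell import robot, camera, camera_model, finder
def pose():
    s=robot.get_state(); q=s["tool_rot"]; return s["position"],Ro.from_quat([q[1],q[2],q[3],q[0]]).as_matrix(),s
def plan(tgt,yaw=None):
    """shift (units of 40 mm, tool axes) to TCP tgt; remaining turn (units of 6 deg, rotvec in tool) so tool is down, tool y along yaw+90deg (mod half turn)"""
    p,R,s=pose(); d=R.T@(np.array(tgt,float)-p)/40
    print("t",round(s["time"],2),"pos",p.round(1),"shift",d.round(2))
    if yaw is not None:
        for k in (0,np.pi):
            y=np.array([-np.sin(yaw+k),np.cos(yaw+k),0]); z=np.array([0,0,-1.]); G=np.c_[np.cross(y,z),y,z]
            rv=Ro.from_matrix(R.T@G).as_rotvec()
            print("turn",np.round(np.degrees(rv)/6,2),"| shift after turn",(G.T@(np.array(tgt,float)-p)/40).round(2))
def pix_to_plane(cam,uv,z,pose_=None):
    m=camera_model(cam); K=m["mtx"]
    if cam=="wrist":
        p,R=pose_; T=m["T_tool_cam"]; C=R@T[:3,3]+p; Rc=R@T[:3,:3]
    else: Rc=m["R"].T; C=-Rc@m["t"]
    uv=np.atleast_2d(uv).astype(float); ray=(Rc@np.linalg.inv(K)@np.c_[uv,np.ones(len(uv))].T).T
    return C+ray*((z-C[2])/ray[:,2])[:,None]
def proj(cam,X,pose_=None):
    m=camera_model(cam); X=np.atleast_2d(np.array(X,float))
    if cam=="wrist":
        p,R=pose_; T=m["T_tool_cam"]; X=((X-p)@R-T[:3,3])@T[:3,:3]
    else: X=X@m["R"].T+m["t"]
    u=X@m["mtx"].T; return u[:,:2]/u[:,2:]
E
python3 - <<'E'
from h import *
plan([443,-135,300],-0.18)
print(camera_model("wrist")["T_tool_cam"].round(2))
for n in("thin_gauge_foot","guide"):
    camera("top"); r=finder.cut_out("top",n)
    for d in r[:2]:
        v,u=np.nonzero(d["mask"]); P=pix_to_plane("top",np.c_[u,v],20)[:,:2].astype(np.float32)
        print(n,d["p"],len(u),cv2.minAreaRect(P))
E
```

```text
t 0.7 pos [218.1 504.9 302.8] shift [-11.51 -12.46   0.07]
turn [ 0.    0.   -2.18] | shift after turn [ -8.4  -14.73   0.07]
turn [ 0.   -0.   27.82] | shift after turn [ 8.4  14.73  0.07]
[[  0.    -0.96  -0.27  74.82]
 [  1.     0.     0.    -0.45]
 [ -0.    -0.27   0.96 -81.7 ]
 [  0.     0.     0.     1.  ]]
thin_gauge_foot 0.75 567 ((443.5840759277344, -135.0775604248047), (44.34482955932617, 111.7743911743164), 79.37444305419922)
thin_gauge_foot 0.71 235 ((473.0361022949219, 149.31442260742188), (23.170654296875, 108.64244842529297), 86.94823455810547)
guide 0.98 4925 ((470.88287353515625, 136.41676330566406), (255.9637908935547, 131.91818237304688), 86.59841918945312)
```

>>> drive_tool(moves="-0.8 -0.87 0 0 0 0 1;-0.8 -0.87 0 0 0 0 1;-0.8 -0.87 0 0 0 0 1;-0.8 -0.87 0 0 0 0 1;-0.8 -0.87 0 0 0 0 1;-0.8 -0.87 0 0 0 0 1;-0.8 -0.87 0 0 0 0 1;-0.8 -0.87 0 0 0 0 1")

```text
time: 1.7
position: [342.9, 146.1, 303.1]
tool_rot: [0.001, 0.202, 0.979, 0.0]
ft_force: [1.0, 1.0, -0.0]
width: 0.997
grip_force: 0.0
```

>>> drive_tool(moves="-0.8 -0.87 0 0 0 0 1;-0.8 -0.87 0 0 0 0 1;-0.8 -0.87 0 0 0 0 1;-0.8 -0.87 0 0 0 0 1;-0.8 -0.87 0 0 0 0 1;-0.8 -0.87 0 0 0 -0.75 1;0 0 0 0 0 -0.75 1;0 0 0 0 0 -0.7 1")

```text
time: 2.5
position: [436.4, -121.8, 302.5]
tool_rot: [-0.0, 0.089, 0.996, 0.0]
ft_force: [-1.0, -0.4, -0.0]
width: 1.0
grip_force: 0.0
```

```bash
python3 - <<'E'
from h import *
plan([443,-135,300],-0.185)
p,R,s=pose(); im=camera("wrist"); cv2.imwrite("pics/w1.png",im[:,:,::-1])
for n in("thin_gauge","thin_gauge_foot"):
    print(n,[(np.round(d["position"],1),round(d["p"],2)) for d in finder.tip_of("wrist",n)[:3]])
    for d in finder.cut_out("wrist",n)[:2]:
        v,u=np.nonzero(d["mask"]); print(d["p"],len(u),u.mean(),v.mean(), cv2.minAreaRect(pix_to_plane("wrist",np.c_[u,v],24,(p,R))[:,:2].astype(np.float32)))
print(np.c_[R,p].tolist())
E
```

```text
t 2.5 pos [ 436.4 -121.8  302.5] shift [-0.22 -0.3   0.06]
turn [ 0.   -0.    0.07] | shift after turn [-0.22 -0.29  0.06]
turn [ 1.000e-02  0.000e+00 -2.993e+01] | shift after turn [0.22 0.29 0.06]
thin_gauge [(array([ 442.2, -138.1,   11.8]), 0.86)]
0.64 1042 264.9760076775432 204.30902111324377 ((451.0481262207031, -139.13221740722656), (15.097443580627441, 112.21754455566406), 79.5788345336914)
thin_gauge_foot [(array([ 444.9, -136.9,    2.2]), 0.74)]
0.9 2579 266.7588212485459 191.38270647537806 ((441.0994873046875, -135.25048828125), (43.61833190917969, 112.8244857788086), 79.84481811523438)
[[-0.9842956895126657, 0.17652700132891036, -0.0004619616964631702, 436.40982089911284], [0.17652688923439241, 0.9842957800437381, 0.0002734324740493251, -121.82191882021145], [0.0005029751630804171, 0.0001875897443574485, -0.9999998559130262, 302.47624002962203]]
```

View pics/w1.png

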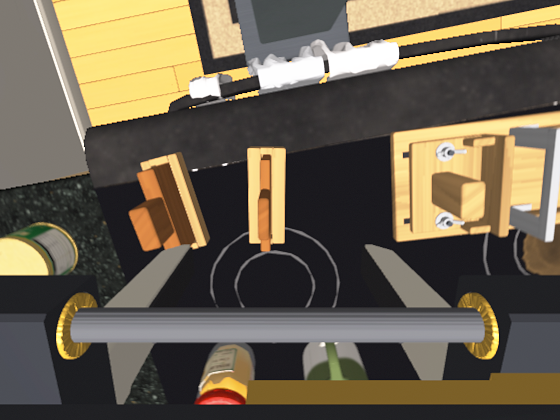

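The wrist view shows the thin gauge in its foot at (266,195), the thick one at (165,205), and the stop and block at (455,190). I'll descend above the thin gauge and check.

>>> drive_tool(moves="-0.22 -0.33 0.5 0 0 0 0.6;0 0 0.7 0 0 0 0.2;0 0 0.7 0 0 0 0;0 0 0 0 0 0 0")

```text
time: 3.15
position: [440.7, -133.1, 223.9]
tool_rot: [-0.003, 0.089, 0.996, 0.001]
ft_force: [-0.9, 0.2, -0.5]
width: 0.703
grip_force: 0.0
```

```bash
python3 - <<'E'
from h import *
plan([442,-135.5,160],-0.18)
p,R,s=pose(); im=camera("wrist").copy()
for X in ([442,-135.5],):
  for (a,w,t,z) in ((-.18,40,10,111),(-.18,112,42,24)):
    ca,sa=np.cos(a),np.sin(a)
    c=[[X[0]+i*w/2*ca-j*t/2*sa,X[1]+i*w/2*sa+j*t/2*ca,z] for i,j in((1,1),(1,-1),(-1,-1),(-1,1))]
    cv2.polylines(im,[proj("wrist",c,(p,R)).round().astype(int)],True,(0,255,0),1)
cv2.imwrite("pics/w2.png",im[:,:,::-1])
for n in("thin_gauge","thin_gauge_foot"): print(n,[(np.round(d["position"],1),round(d["p"],2)) for d in finder.tip_of("wrist",n)[:2]])
E
```

```text
t 3.15 pos [ 440.7 -133.1  223.9] shift [-0.05 -0.06  1.6 ]
turn [ 0.02 -0.06  0.02] | shift after turn [-0.04 -0.05  1.6 ]
turn [  0.09   0.03 -29.98] | shift after turn [0.04 0.05 1.6 ]
thin_gauge [(array([ 443.7, -137.9,   11.6]), 0.91)]
thin_gauge_foot [(array([ 445.9, -136.9,    3.9]), 0.7)]
```

View pics/w2.png

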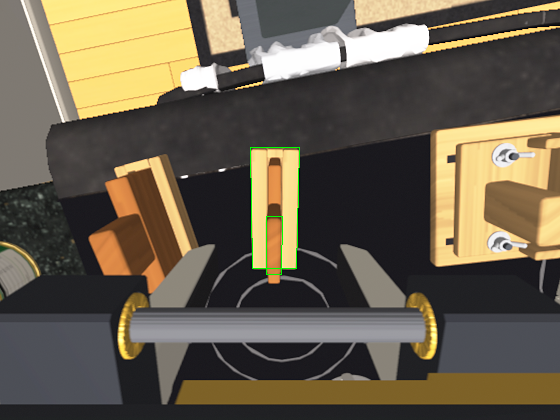

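The overlay shows the foot outline fits. The handle's far edge lies at v≈282 against 274 predicted, so the gauge sits a little further along +x in its slot. I'll measure this.

```bash
python3 - <<'E'
from h import *
p,R,s=pose(); im=cv2.imread("pics/w2.png")
g=im[195:300,272:277].astype(int).mean(1); print([(195+i,*map(int,g[i])) for i in range(0,105,3)])
cv2.imwrite("pics/c2.png",cv2.resize(im[135:300,230:320],None,fx=3.5,fy=3.5,interpolation=cv2.INTER_CUBIC))
for d in finder.cut_out("wrist","thin_gauge")[:1]:
    v,u=np.nonzero(d["mask"]); print(d["p"],v.min(),v.max(),u[v>v.max()-15].min(),u[v>v.max()-15].max())
for v in(216,220,224,278,280,282,284): print(v,pix_to_plane("wrist",[274.5,v],111,(p,R)).round(1))
E
```

```text
[(195, 76, 148, 231), (198, 76, 148, 231), (201, 76, 149, 233), (204, 29, 52, 83), (207, 31, 55, 88), (210, 31, 56, 89), (213, 32, 57, 90), (216, 0, 255, 0), (219, 58, 113, 183), (222, 66, 128, 208), (225, 69, 133, 216), (228, 69, 134, 218), (231, 68, 131, 213), (234, 66, 128, 209), (237, 68, 135, 218), (240, 74, 146, 229), (243, 74, 144, 228), (246, 70, 138, 222), (249, 72, 137, 222), (252, 71, 138, 223), (255, 72, 139, 223), (258, 74, 142, 226), (261, 70, 137, 221), (264, 69, 132, 213), (267, 66, 130, 211), (270, 67, 129, 210), (273, 67, 128, 209), (276, 77, 149, 233), (279, 77, 149, 233), (282, 75, 145, 233), (285, 29, 23, 23), (288, 29, 24, 25), (291, 29, 25, 25), (294, 29, 25, 25), (297, 29, 25, 26)]
0.77 156 281 267 281
216 [[ 426.9 -133.5  111. ]]
220 [[ 429.5 -134.   111. ]]
224 [[ 432.2 -134.5  111. ]]
278 [[ 469.8 -141.3  111. ]]
280 [[ 471.3 -141.6  111. ]]
282 [[ 472.7 -141.8  111. ]]
284 [[ 474.2 -142.1  111. ]]
```

View pics/c2.png

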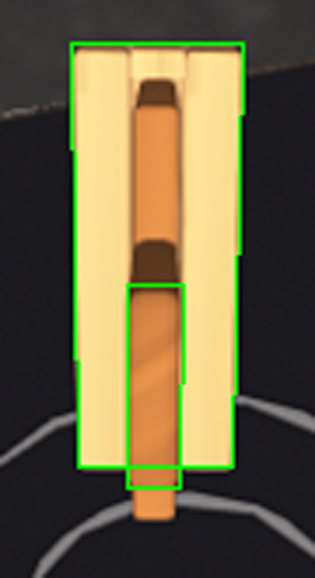

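The crop shows that the handle top spans v≈217–274, matching the overlay. The light part below it is the blade's far shoulder. I'll repeat the measurement with the arm settled.

```bash
python3 - <<'E'
from h import *
p,R,s=pose(); im=camera("wrist"); print(p,abs(s["qd"]).max())
plan([443,-136,160],-0.18)
for d in finder.cut_out("wrist","thin_gauge_foot")[:1]:
    v,u=np.nonzero(d["mask"]); print(d["p"],cv2.minAreaRect(pix_to_plane("wrist",np.c_[u,v],24,(p,R))[:,:2].astype(np.float32)))
c=[275]; col=im[:,273:278].astype(int).mean(1)
print([(i,*map(int,col[i])) for i in list(range(198,226,2))+list(range(262,292,2))])
for v in(210,214,218,270,274,278): print(v,pix_to_plane("wrist",[274.5,v],111,(p,R)).round(1))
E
```

```text
[ 443.32017942 -134.75710681  228.33731814] 0.006981567205254298
t 3.4 pos [ 443.3 -134.8  228.4] shift [ 0.01 -0.03  1.71]
turn [-0.01  0.03  0.03] | shift after turn [ 0.   -0.03  1.71]
turn [-4.000e-02 -2.000e-02 -2.997e+01] | shift after turn [-0.    0.03  1.71]
0.84 ((442.27392578125, -135.40806579589844), (41.95430374145508, 111.69140625), 79.36412048339844)
[(198, 85, 54, 30), (200, 88, 54, 30), (202, 89, 56, 30), (204, 90, 56, 31), (206, 90, 57, 31), (208, 91, 57, 31), (210, 137, 85, 45), (212, 198, 122, 62), (214, 207, 127, 64), (216, 213, 131, 67), (218, 216, 132, 69), (220, 218, 134, 69), (222, 217, 134, 69), (224, 213, 131, 68), (262, 210, 129, 67), (264, 209, 129, 67), (266, 225, 141, 73), (268, 234, 149, 77), (270, 233, 150, 77), (272, 234, 150, 77), (274, 239, 152, 77), (276, 31, 27, 30), (278, 26, 25, 30), (280, 26, 24, 29), (282, 26, 25, 29), (284, 27, 25, 30), (286, 26, 26, 30), (288, 26, 25, 29), (290, 26, 25, 29)]
210 [[ 423.5 -133.1  111. ]]
214 [[ 426.1 -133.6  111. ]]
218 [[ 428.7 -134.1  111. ]]
270 [[ 464.6 -140.6  111. ]]
274 [[ 467.5 -141.1  111. ]]
278 [[ 470.4 -141.6  111. ]]
```

>>> drive_tool(moves="0 -0.03 0.6 0 0 0 0;0 0 0.6 0 0 0 0;0 0 0.5 0 0 0 0;0 0 0 0 0 0 -1;0 0 0 0 0 0 -1;0 0 0 0 0 0 -1;0 0 0 0 0 0 -1;0 0 0 0 0 0 -1", squeeze=30)

```text
time: 4.25
position: [442.7, -136.0, 159.6]
tool_rot: [0.001, 0.089, 0.996, -0.0]
ft_force: [0.2, 0.3, -0.0]
width: 0.117
grip_force: 0.0
```

```bash
python3 - <<'E'
from h import *
plan([443,-136,240],-0.18)
print(pose()[2]["width"],pose()[2]["ft_force"])
E
```

```text
t 4.25 pos [ 442.7 -136.   159.6] shift [-0.01 -0.   -2.01]
turn [-0.01  0.02  0.03] | shift after turn [-0.01  0.   -2.01]
turn [-3.000e-02 -1.000e-02 -2.997e+01] | shift after turn [ 0.01 -0.   -2.01]
0.11718968433630231 [ 0.17674992  0.2654537  -0.02505635]
```

Width is 10.9 mm and about to touch. I'll close on it, then lift straight up.

>>> drive_tool(moves="0 0 0 0 0 0 -1;0 0 0 0 0 0 -1;0 0 0 0 0 0 -1;0 0 -0.3 0 0 0 -1;0 0 -0.5 0 0 0 -1;0 0 -0.7 0 0 0 -1;0 0 -0.7 0 0 0 -1;0 0 -0.7 0 0 0 -1", squeeze=30)

```text
time: 5.05
position: [441.9, -135.5, 275.6]
tool_rot: [-0.0, 0.089, 0.996, 0.0]
ft_force: [0.5, -0.4, -0.2]
width: 0.102
grip_force: 30.0
```

```bash
python3 - <<'E'
from h import *
# wrist view while far from the guide + top view of the guide
plan([470,122,280],-0.06)
for c in("top","scene"):
    camera(c)
    for n in("guide","arch","push_block_top","slice_stop"):
        print(c,n,[(np.round(d["position"],1),round(d["p"],2)) for d in finder.tip_of(c,n)[:2]] if n!="slice_stop" else "")
        if c=="top" and n in("guide","arch"):
            for d in finder.cut_out(c,n)[:1]:
                v,u=np.nonzero(d["mask"]); print(d["p"],cv2.minAreaRect(pix_to_plane(c,np.c_[u,v],18 if n=="guide" else 82)[:,:2].astype(np.float32)))
print(pose()[2]["width"],pose()[2]["grip_force"])
E
```

```text
t 5.05 pos [ 441.9 -135.5  275.6] shift [ 0.45  6.46 -0.11]
turn [ 0.   -0.01 -1.12] | shift after turn [-0.31  6.47 -0.11]
turn [-1.000e-02 -0.000e+00  2.888e+01] | shift after turn [ 0.31 -6.47 -0.11]
top guide [(array([470.5, 134.8,  -2.9]), 0.97), (array([ 6.664e+02, -2.295e+02,  6.000e-01]), 0.38)]
0.8 ((470.8849182128906, 137.6361541748047), (256.8103942871094, 135.0460662841797), 85.80644226074219)
top arch [(array([466.3, 135.6,  21.4]), 0.56)]
0.73 ((468.7232971191406, 134.0728759765625), (25.57111167907715, 108.20433807373047), 85.70567321777344)
top push_block_top [(array([464.7,  52. ,  96.4]), 0.68)]
top slice_stop 
scene guide [(array([473.1, 134.4,   0.7]), 0.86)]
scene arch [(array([468.7, 135.8,  16.6]), 0.89)]
scene push_block_top [(array([467.9,  58. ,  96.8]), 0.93)]
scene slice_stop 
0.10694456271121157 29.992098212242126
```

>>> drive_tool(moves="0 0.6 -0.1 0 0 0 -1;0 0.9 -0.1 0 0 0 -1;0 0.9 0 0 0 0 -1;0 0.9 0 0 0 -0.5 -1;-0.1 0.9 0 0 0 -0.6 -1;-0.1 0.9 0 0 0 0 -1;-0.1 0.8 0 0 0 0 -1;0 0 0 0 0 0 -1")

```text
time: 6.35
position: [486.3, 100.0, 282.1]
tool_rot: [-0.0, 0.029, 1.0, 0.001]
ft_force: [-0.1, -0.5, -1.2]
width: 0.105
grip_force: 30.0
```

```bash
python3 - <<'E'
from h import *
camera("top"); p,R,s=pose(); im=camera("wrist").copy(); print(abs(s["qd"]).max())
plan([470,130,285],-0.07)
def box(X,a,w,y0,y1,z,col):
    ca,sa=np.cos(a),np.sin(a)
    c=[[X[0]+i*w/2*ca-j*sa,X[1]+i*w/2*sa+j*ca,z] for i,j in((1,y1),(1,y0),(-1,y0),(-1,y1))]
    cv2.polylines(im,[proj("wrist",c,(p,R)).round().astype(int)],True,col,1)
for n in("guide","arch","push_block_top","thin_gauge"): print(n,[(np.round(d["position"],1),round(d["p"],2)) for d in finder.tip_of("wrist",n)[:2]])
cv2.imwrite("pics/w3raw.png",im[:,:,::-1])
A=(468.5,135.7);a=-.07
box(A,a,110,0,8,82,(0,255,0)); box(A,a,104,-35,-25,66,(255,0,0)); box(A,a,36,-91,-69,96,(0,0,255)); box((470.5,134.5),a,130,-125,125,18,(255,255,0))
cv2.imwrite("pics/w3.png",im[:,:,::-1])
E
```

```text
0.04491989667316044
t 6.45 pos [486.   97.2 282.1] shift [ 0.45  0.79 -0.07]
turn [-0.01 -0.01  0.1 ] | shift after turn [ 0.46  0.79 -0.07]
turn [ 2.00e-02 -1.00e-02 -2.99e+01] | shift after turn [-0.46 -0.79 -0.07]
guide [(array([4.735e+02, 1.382e+02, 1.000e-01]), 0.62)]
arch [(array([472.7, 134.9,  17.6]), 0.66), (array([471.5, 135.4,  -1. ]), 0.44)]
push_block_top [(array([462.9,  58.9,  92.2]), 0.69)]
thin_gauge [(array([488. ,  96.5, 133.4]), 0.84)]
```

View pics/w3.png

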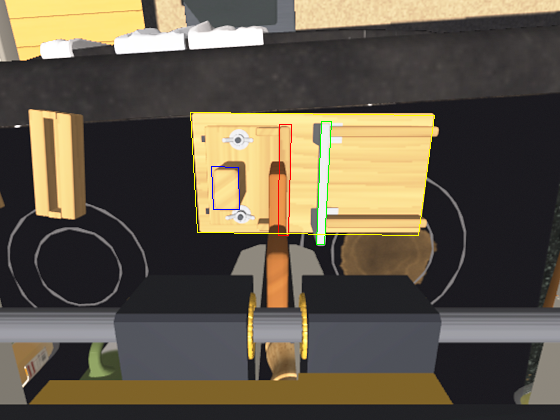

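The overlay shows the guide outline and arch (325,180) fitting well. The stop plate at (280,180) and block at (227,187) need a closer look.

```bash
python3 - <<'E'
import cv2
im=cv2.imread("pics/w3raw.png"); cv2.imwrite("pics/c3.png",cv2.resize(im[105:255,185:345],None,fx=4,fy=4,interpolation=cv2.INTER_CUBIC)[:600])
E
```

```text
(no output)
```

View pics/c3.png

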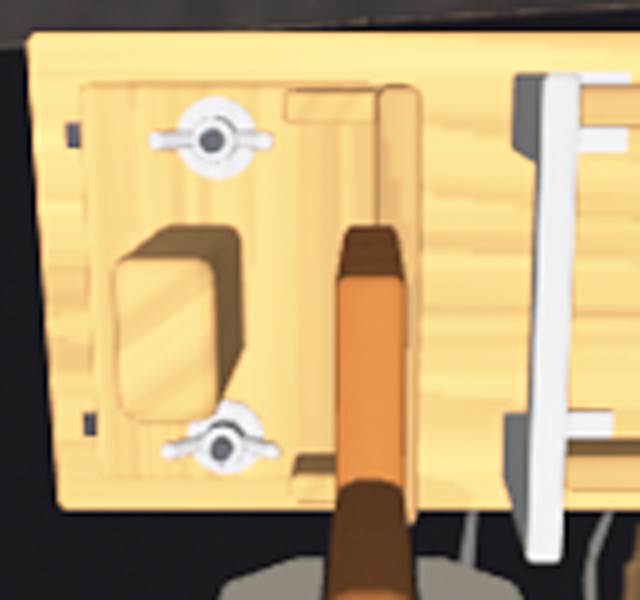

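The crop confirms it: the plate's top is at u≈280–289 and the arch at u≈316–330, giving a gap of about 25 mm. The block top is centred near (226,189). I'll move over the gap.

>>> drive_tool(moves="0.25 0.4 0 0 0 0.1 -1;0.2 0.28 0 0 0 0 -1;0 0 0 0 0 0 -1;0 0 0 0 0 0 -1")

```text
time: 7.05
position: [470.1, 124.9, 282.9]
tool_rot: [0.0, 0.036, 0.999, -0.0]
ft_force: [-0.1, -0.5, -0.8]
width: 0.107
grip_force: 30.0
```

```bash
python3 - <<'E'
from h import *
plan([468.2,124.7,171],-0.07)
E
```

```text
t 7.05 pos [470.1 124.9 282.9] shift [ 0.05 -0.01  2.8 ]
turn [-0.    0.01 -0.02] | shift after turn [ 0.05 -0.01  2.8 ]
turn [1.000e-02 1.000e-02 2.998e+01] | shift after turn [-0.05  0.01  2.8 ]
```

>>> drive_tool(moves="0.05 0 0.5 0 0 0 -1;0 0 0.5 0 0 0 -1;0 0 0.3 0 0 0 -1;0 0 0.3 0 0 0 -1;0 0 0.3 0 0 0 -1;0 0 0.3 0 0 0 -1;0 0 0 0 0 0 -1")

```text
time: 7.75
position: [467.3, 125.1, 193.1]
tool_rot: [-0.002, 0.036, 0.999, -0.0]
ft_force: [0.2, -0.5, -1.6]
width: 0.106
grip_force: 30.0
```

```bash
python3 - <<'E'
from h import *
plan([468.2,124.7,170],-0.07); print(pose()[2]["ft_force"])
im=camera("scene"); cv2.imwrite("pics/s4.png",cv2.resize(im[160:270,120:260],None,fx=4.5,fy=4.5,interpolation=cv2.INTER_CUBIC)[:,:,::-1])
E
```

```text
t 7.75 pos [467.3 125.1 193.1] shift [-0.03 -0.01  0.58]
turn [-0.   -0.03 -0.03] | shift after turn [-0.02 -0.01  0.58]
turn [-5.000e-02  1.000e-02  2.997e+01] | shift after turn [0.02 0.01 0.58]
[ 0.166677   -0.52138677 -1.61974957]
```

View pics/s4.png

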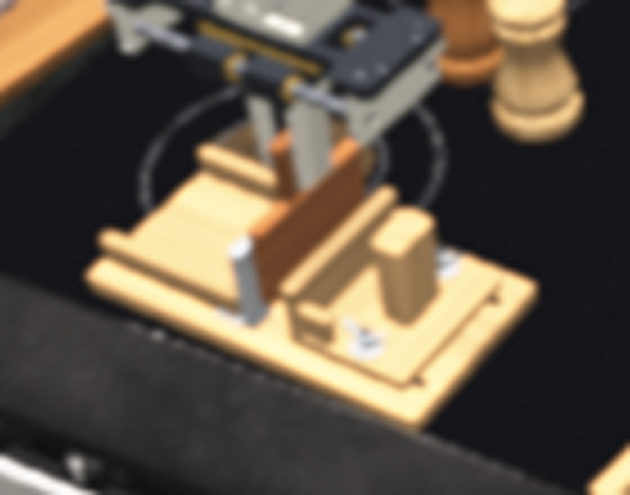

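The scene crop shows the blade (300,225) lowered between arch (245,275) and stop plate (340,250), with no side contact. I'll lower it onto the board.

>>> drive_tool(moves="0 0 0.3 0 0 0 -1;0 0 0.2 0 0 0 -1;0 0 0.05 0 0 0 -1;0 0 0 0 0 0 -1;0 0 0 0 0 0 -1")

```text
time: 8.3
position: [468.2, 125.3, 172.9]
tool_rot: [0.0, 0.036, 0.999, 0.0]
ft_force: [-0.0, 0.0, -1.0]
width: 0.107
grip_force: 30.0
```

>>> drive_tool(moves="0 0 0.05 0 0 0 -1;0 0 0.04 0 0 0 -1;0 0 0 0 0 0 -1;0 0 0 0 0 0 -1")

```text
time: 8.7
position: [468.2, 125.3, 169.6]
tool_rot: [0.0, 0.036, 0.999, 0.0]
ft_force: [-1.8, -0.2, 4.5]
width: 0.104
grip_force: 30.0
```

The gauge has touched the board. I'll release it gently and go up.

>>> drive_tool(moves="0 0 0 0 0 0 -0.65;0 0 0 0 0 0 -0.5;0 0 0 0 0 0 -0.4;0 0 0 0 0 0 -0.4;0 0 -0.3 0 0 0 -0.4;0 0 -0.6 0 0 0 -0.4;0 0 -0.6 0 0 0 -0.4;0 0 0 0 0 0 -0.4")

```text
time: 9.5
position: [470.0, 125.4, 232.9]
tool_rot: [0.003, 0.036, 0.999, 0.0]
ft_force: [0.2, 0.2, 1.0]
width: 0.297
grip_force: 0.0
```

```bash
python3 - <<'E'
from h import *
s=pose()[2]; print(s["width"],s["ft_force"])
camera("scene")
for n in("push_block_top","thin_gauge"): print(n,[(np.round(d["position"],1),round(d["p"],2)) for d in finder.tip_of("scene",n)[:2]])
# block centre guess: A -80 along guide y; push point (closed finger centre) 11+13+15 mm further back
a=-.07; A=np.array([469,135.7]); u=np.array([-np.sin(a),np.cos(a)])
print("block",A-80*u); t=A-(80+11+35)*u; print(t); plan([*t,240],a); plan([*t,150],a)
E
```

```text
0.2968183207129185 [0.1895047  0.17522466 0.986986  ]
push_block_top [(array([466.7,  56.5,  96. ]), 0.68), (array([719. , 180. ,   2.4]), 0.49)]
thin_gauge [(array([468.3, 126.3,  16.3]), 0.84)]
block [463.40457221  55.89591998]
[460.18720124  10.00857397]
t 9.65 pos [467.8 125.3 229. ] shift [-0.02 -2.89 -0.27]
turn [-0.   -0.   -0.03] | shift after turn [-0.01 -2.89 -0.27]
turn [-0.    0.   29.97] | shift after turn [ 0.01  2.89 -0.27]
t 9.65 pos [467.8 125.3 229. ] shift [-0.02 -2.89  1.98]
turn [-0.   -0.   -0.03] | shift after turn [-0.01 -2.89  1.98]
turn [-0.    0.   29.97] | shift after turn [0.01 2.89 1.98]
```

>>> drive_tool(moves="0 -0.5 -0.1 0 0 0 -0.6;0 -0.8 0 0 0 0 -1;0 -0.8 0 0 0 0 -1;0 -0.79 0 0 0 0 -1;0 0 0 0 0 0 -1;0 0 0 0 0 0 -1;0 0 0 0 0 0 -1", squeeze=40)

```text
time: 10.35
position: [459.4, 10.7, 232.6]
tool_rot: [-0.001, 0.036, 0.999, 0.0]
ft_force: [-0.4, 0.5, -0.0]
width: 0.001
grip_force: 0.0
```

```bash
python3 - <<'E'
from h import *
plan([461,10,147],-.07); p,R,s=pose(); print(s["width"],s["grip_force"])
im=camera("wrist"); cv2.imwrite("pics/w5.png",im[:,:,::-1])
for n in("push_block_top","thin_gauge","arch"): print(n,[(np.round(d["position"],1),round(d["p"],2)) for d in finder.tip_of("wrist",n)[:2]])
E
```

```text
t 10.35 pos [459.4  10.7 232.6] shift [-0.05 -0.01  2.14]
turn [ 0.01 -0.01 -0.02] | shift after turn [-0.04 -0.01  2.14]
turn [-2.000e-02 -1.000e-02  2.998e+01] | shift after turn [0.04 0.01 2.14]
0.0006850784977248074 0.0
push_block_top [(array([459.2,  59.5,  94.9]), 0.74)]
thin_gauge [(array([465.3, 123.9,  23.3]), 0.81)]
arch [(array([465.7, 121.9,  22.8]), 0.63)]
```

View pics/w5.png

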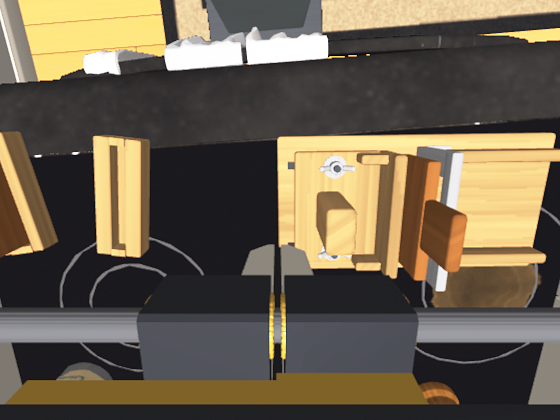

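The wrist view shows the gauge standing upright at (420,215) between the plate (392,215) and the arch (440,215). The block top is at (340,228) and the closed fingers at (278,260) are clear of it. I'll descend behind the block.

>>> drive_tool(moves="-0.05 0 0.7 0 0 0 -1;0 0 0.7 0 0 0 -1;0 0 0.7 0 0 0 -1;0 0 0 0 0 0 -1;0 0.15 0 0 0 0 -1;0 0.1 0 0 0 0 -1;0 0 0 0 0 0 -1;0 0 0 0 0 0 -1")

```text
time: 11.35
position: [463.0, 20.0, 150.2]
tool_rot: [0.001, 0.036, 0.999, -0.0]
ft_force: [-0.5, 0.5, -0.2]
width: 0.006
grip_force: 0.0
```

>>> drive_tool(moves="0 0.1 0 0 0 0 -1;0 0.1 0 0 0 0 -1;0 0 0 0 0 0 -1;0 0 0 0 0 0 -1")

```text
time: 11.75
position: [463.0, 27.9, 149.2]
tool_rot: [-0.0, 0.036, 0.999, -0.0]
ft_force: [-0.8, 0.7, -0.6]
width: 0.006
grip_force: 0.0
```

>>> drive_tool(moves="0 0.08 0 0 0 0 -1;0 0.08 0 0 0 0 -1;0 0 0 0 0 0 -1;0 0 0 0 0 0 -1")

```text
time: 12.15
position: [463.5, 34.4, 149.1]
tool_rot: [-0.0, 0.036, 0.999, 0.0]
ft_force: [0.4, 0.2, -0.4]
width: 0.007
grip_force: 0.0
```

>>> drive_tool(moves="0 0.06 0 0 0 0 -1;0 0.06 0 0 0 0 -1;0 0 0 0 0 0 -1;0 0 0 0 0 0 -1")

```text
time: 12.55
position: [463.8, 39.1, 149.1]
tool_rot: [-0.0, 0.036, 0.999, 0.0]
ft_force: [-0.7, -0.1, -0.9]
width: 0.005
grip_force: 0.1
```

>>> drive_tool(moves="0 0.05 0 0 0 0 -1;0 0.05 0 0 0 0 -1;0 0 0 0 0 0 -1;0 0 0 0 0 0 -1")

```text
time: 12.95
position: [464.1, 43.1, 149.1]
tool_rot: [-0.0, 0.036, 0.999, 0.0]
ft_force: [-0.4, -0.1, -0.4]
width: 0.003
grip_force: 0.3
```

>>> drive_tool(moves="0 0.05 0 0 0 0 -1;0 0.05 0 0 0 0 -1;0 0 0 0 0 0 -1;0 0 0 0 0 0 -1")

```text
time: 13.35
position: [464.2, 44.7, 149.2]
tool_rot: [-0.0, 0.036, 0.999, -0.002]
ft_force: [-3.2, -14.0, 1.4]
width: 0.001
grip_force: 7.1
```

>>> drive_tool(moves="0 -0.015 0 0 0 0 -1;0 0 0 0 0 0 -1;0 0 0 0 0 0 -1;0 0 0 0 0 0 -1")

```text
time: 13.75
position: [464.2, 44.6, 149.2]
tool_rot: [-0.0, 0.036, 0.999, -0.002]
ft_force: [-2.2, -10.8, 0.6]
width: 0.003
grip_force: 5.6
```

```bash
python3 - <<'E'
from h import *
s=pose()[2]; print(s["position"],s["ft_force"])
p,R,_=pose(); im=camera("wrist"); camera("scene"); 
for n in("push_block_top","thin_gauge","arch"): print(n,[(np.round(d["position"],1),round(d["p"],2)) for d in finder.tip_of("scene",n)[:2]])
im2=camera("scene"); a=cv2.resize(im2[160:270,120:260],(400,314),interpolation=cv2.INTER_CUBIC); b=im[:314,160:560]
cv2.imwrite("pics/f6.png",np.hstack([a,b])[:,:,::-1])
for i in range(4):
    camera("top"); print(robot.get_state()["ft_force"])
E
```

```text
[464.2289125   44.57574135 149.20960042] [ -2.21381641 -10.81266695   0.57898491]
push_block_top [(array([469.1,  68.8,  94. ]), 0.81)]
thin_gauge [(array([472.1, 133.3,  14. ]), 0.54)]
arch [(array([472.2, 134.3,  15.9]), 0.54)]
[ -3.01647099 -11.5544271    0.29843719]
[ -2.36868475 -11.1386529    0.4093222 ]
[ -3.05986925 -11.83055247   1.87971424]
[ -2.52221219 -10.81421885   0.8535841 ]
```

View pics/f6.png

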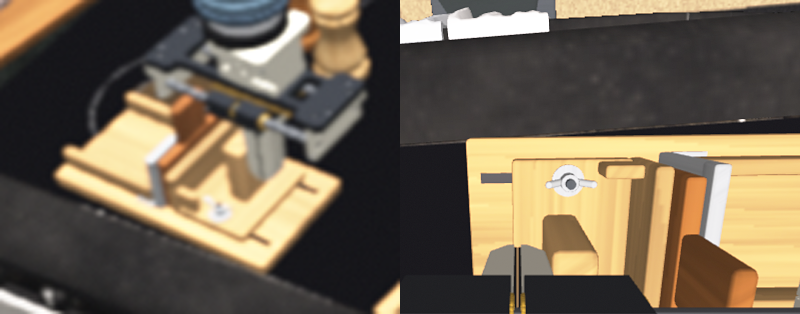

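The final view shows the gauge (685,240 in the right half) upright and flat between plate and arch. The fingers are behind the block and clear of the gauge, and the push reads a steady 11 N, including about 1.5 N of slide friction.

```bash
python3 -c "
from workcell import robot
print(robot.close_job())"
```

```text
the job is handed in; nothing more can be done
None
```

The thin gauge is clamped upright and flat against the arch, and the arm is holding the stop with about 11 N measured (roughly 10 N at the gauge after slide friction), not touching the gauge, so you can tighten the wing nuts.

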